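# Pin and lock the swing clamp of an engraving stand

## Task

Lock the red clamp bar over the brass plaque on the sloping stand: swing the bar (it has an upright black handle) until its eye lines up between the two steel knuckles, then take the blue-headed pin from its wooden block and thread it down through both knuckles and the eye until its collar sits flush on the upper knuckle. Then raise the brass bail from where it lies, bring it right over the pin's head and down fully into the two hooks on the bar. Leave the bottle, the cup and the jar where they stand.

Things in the scene. Friction and masses are not known exactly. Their poses are not given: they have to be found in the camera images.
- deck: Grey deck of a heavy fixed stand, 300 x 280 x 16 mm, sloping 28 degrees (0.49 rad). Origin: centre of its top face, 95 mm over the bench. Its x is level, y points up the slope, z is the outward normal, leaning 28 degrees from vertical ('deck' axes below). A plaque on a block, 100 x 85 mm, top 19 mm over the deck, is centred at deck (-40, 0) mm.
- knuckle_hole (a point): Mouth centre of the upper steel knuckle's hole, deck (20, 35) mm, 56 mm over the deck. Two fixed knuckles, 44 x 44 mm, lie 0-26 and 42-56 mm over the deck, with 17 mm through holes along deck z, joined by a column on their deck +y side, open on the others. The pin goes in along deck -z; in all 56 mm deep.
- clamp_bar (a joint): Angle of the red bar about its pivot (along deck z). 0: it lies along deck +x, its eye in line with the knuckle holes; grows as it swings out to deck -y (down the slope), at most 1.1. A stop lies at -0.02 (2.3 mm past alignment at the eye). Stiff (0.22 N m): it stays where it is left; the pin's tapered tip can nudge it the last 4 mm.
- bar_pivot (a point): Top centre of the bar's pivot, fixed, at deck (-95, 35) mm, 41 mm over the deck (the bar's top face; the bar is 14 mm thick and slides between the knuckles).
- bar_handle (a point): Top centre of the bar's upright black handle: a cylinder 22 mm in diameter, 46 mm high, on the bar's top face, parallel to deck z, 185 mm from the pivot, beyond the eye. Its top is 87 mm over the deck.
- bar_eye (a point): Centre of the bar's 17 mm eye on its top face, 115 mm from the pivot, 41 mm over the deck. From here an outrigger reaches to the bar's own -y side with two upturned steel hooks, 55 mm from the eye, 40 mm to each side; their tips are 79 mm over the deck.
- pin: Loose pin, 97 mm long, 0.11-0.23 kg. Origin: centre of the collar's underside; z along the pin to its head. Below: steel shank, 14 mm diameter, 52 mm long, the last 11 mm tapering to 6 mm. Above: collar 64 mm diameter, 7 mm thick, then a round blue head, 26 mm diameter, from 7 to 45 mm. Starts upright in the block. Home: origin at knuckle_hole, z along deck z.
- pin_block: Fixed light wood block 80 x 80 x 60 mm; in its top a hole 17 mm across, 55 mm deep, in which the pin stands, its collar on the top face. Origin: centre of its underside.
- bail (a joint): Angle of the brass bail about its hinge. 0: it lies along deck +y (up the slope, away from the pin); pi/2: it stands along deck z; pi (its stop): it has passed over the pin's head and lies along deck -y, cross wire in the hooks, legs just over the pin's collar. Stiff (0.09 N m): stays where it is left. It can close only when the pin is home.
- bail_axis (a point): Mid-point of the bail's hinge axis (along deck x), fixed, 71 mm over the deck and 45.5 mm from the hole's axis to deck +y, on a hinge block 40 x 14 mm, 78 mm high. The cross wire runs on a circle of radius 100.5 mm about it.
- bail_grip (a point): Centre of the bail's cross wire, the place to pinch across: a brass rod 8 mm thick along deck x, 94 mm long. Two legs, 8 mm thick, meet it 28 mm to each side, 48 mm clear between them. Closed, it is 55 mm from the hole's axis to deck -y, 71 mm over the deck.
- oil_bottle: Bystander: amber bottle, 48 mm diameter, 110 mm high; origin: centre of its underside.
- tool_cup: Bystander: blue ceramic cup, 70 mm diameter, 85 mm high; origin: centre of its underside.
- polish_jar: Bystander: white jar with green cap, 64 mm diameter, 55 mm high; origin: centre of its underside.
There are look-alikes about, which are no part of the job. What is meant by the pin is not pink or purple, and is the larger of those in its own colour.

How it is judged:
By the outcome, as a careful person would: the job done as asked, in the order asked, and still so for the second after the job is handed in, with the robot touching nothing.
It also fails if it takes over 72 s, if anything falls off the work surface, if the arm or the gripper's body presses on something with over 40 N, if the wrist force passes 120 N, or if a joint passes its speed limit or range.

## Robot

A 6-joint arm with a two-finger parallel gripper is mounted at the origin on the work surface. World frame = base frame: x ahead of the robot, y to its left, z up, the work surface at z = 0. Lengths are in mm, angles in rad, forces in N, time in s.
With the tool pointing down it reaches from about 375 to 975 mm from the base axis. Payload 3.8 kg.
Tool frame: the origin (TCP) lies on the front face of the gripper's body, between the roots of the fingers; the fingertips stand 73 mm ahead of it and the grasp point (between the pads) lies 54 mm ahead of it; z points along the fingers, y is the line along which they close (so a half turn about z gives the same grasp; the last joint's range is limited). The gripper opens to 85 mm and grips with 20 to 120 N. Pads are 22 mm wide; open, the fingers measure 114 mm over their backs; the gripper's body (76 mm by 85 mm) begins 54 mm behind the grasp point. The pads swing forward as they close: fully open they stand 13 mm farther back than shut.
Start: joints at [-1.336, 0.264, 1.604, -0, 1.274, -0.037], TCP at [181.209, -650.217, 303.88] pointing down, gripper open.
Joint ranges: [-2.63, 2.63], [-0.94, 2.18], [0.31, 2.57], [-1.31, 4.45], [0, 2.66], [-2.55, 2.55]. Speed limits (rad/s): [2.57, 2.57, 3.14, 3.14, 3.14, 3.14].

## Interface

Orientations are given as a unit quaternion [x, y, z, w].
In Python, from bench import arm gives the robot as it stands. The module is installed in compiled form; this text tells all that it offers.
- The arm moves only by the tool play_rows, never from a script. Its argument "targets" is a list that holds one entry, the list of rows, each a list of 6 numbers: the shift along the tool's x, y, z in m, then the turn, a rotation vector about the tool's x, y, z in rad. In form: [[[tx, ty, tz, rx, ry, rz], ...]]. A call has 1 to 20 rows; each row shifts and turns the commanded pose from where the row before left it, along the tool's axes as they then stand; what a row does not reach is not made up. A row lasts 1/10 s, in which the tool goes at most 50 mm and 8.59 degrees, less where a joint would pass 70% of its speed; a pose out of reach is approached as far as the arm can. A call is refused whole if a number of a shift passes 0.05 or a number of a turn 0.15, either way. A call with a gripper value outside its range is refused whole. "claw" is the closure, from 0 (fully open) to 1 (shut), set as the call begins (left out, the last holds). The fingers move at their own pace and stop on an object; "squeeze" is the grip in N (left out, the last holds). Time passes only in rows, so rows that do not move let the fingers close. It gives the time, the measured TCP pose, the force, the opening and the grip force at its end, in the units of the state.
- arm.read_state(): the state, without advancing time (a new reading comes with each control period).
- arm.read_camera(name): name is "side" or "top" or "wrist"; returns a dict with "img" (480x640x3 uint8, red, green, blue), "vfov" (degrees; the focal length in pixels is half the picture's height over the tangent of half this angle, whatever the lens; pixels are square), "cx", "cy" (the principal point, pixels), "cam_to_world" (4x4, takes a point from camera to world coordinates). Camera axes: x right, y up, looking along -z (the intrinsics and any distortion apply to the point x, -y, -z); pixel columns grow to the right and rows downward; lengths in mm; the calibration is good to about 2 mm. A picture is of the moment at which its call begins. There is no depth.
- arm.finish_job(): hands the job in; it is judged then, once.
The state is a dict: "time": time; "joints": joint angles; "qvel": joint speeds; "joint_torque": joint torques, N m; "eef_pos": TCP position; "tool_rot": TCP orientation; "wrist_force": force on the tool from outside, world axes, zero at the start; "ft_torque": the same for the moment, N m; "opening": finger opening in mm; "finger_force": force on a finger pad.
Only numpy, scipy, OpenCV 4.12 (cv2) and the standard library are available. Lean on these libraries where they do the work, as an engineer would, in place of code of your own. Each camera call takes 0.05 s, during which the arm holds its last target. There are 200 camera calls.

## Working session

There is one attempt and no reset: what is moved stays moved. The work goes in short steps, Python scripts to look and compute and a tool call to move; the robot and the scene stay as the last step left them, time stands still between calls to the robot, and variables do not carry over. Pictures are saved under pics/ and viewed, at most 10 in all, crops included, and the job is handed in when it is done.

Besides the shell and the picture viewer there is one more tool, called after ">>>" in YAML: its name, and indented under it one key for each argument. play_rows: Moves the arm, as the interface text tells. Its arguments: {"type":"object","properties":{"targets":{"type":"array"},"claw":{"type":"number"},"squeeze":{"type":"number"}},"required":["targets"]}

```bash
mkdir -p pics
cat > h.py <<'E'
import numpy as np, cv2
from scipy.spatial.transform import Rotation as R
from bench import arm
def cam(n,save=None):
    c=arm.read_camera(n)
    if save: cv2.imwrite('pics/'+save,c['img'][:,:,::-1])
    return c
def f(c): return 240/np.tan(np.radians(c['vfov'])/2)
def ray(c,u,v):
    M=np.array(c['cam_to_world']); d=M[:3,:3]@np.array([(u-c['cx'])/f(c),-(v-c['cy'])/f(c),-1]); return M[:3,3],d/np.linalg.norm(d)
def onz(c,u,v,z):
    o,d=ray(c,u,v); return o+d*(z-o[2])/d[2]
def onplane(c,u,v,p,n):
    o,d=ray(c,u,v); return o+d*(np.dot(np.array(p)-o,n)/np.dot(d,n))
def proj(c,P):
    M=np.array(c['cam_to_world']); q=M[:3,:3].T@(np.array(P)-M[:3,3]); return c['cx']+f(c)*q[0]/-q[2], c['cy']-f(c)*q[1]/-q[2]
def tri(c1,p1,c2,p2):
    o1,d1=ray(c1,*p1);o2,d2=ray(c2,*p2)
    t=np.linalg.lstsq(np.c_[d1,-d2],o2-o1,rcond=None)[0]
    a,b=o1+t[0]*d1,o2+t[1]*d2; return (a+b)/2,np.linalg.norm(a-b)
E
python3 - <<'E'
from h import *
for n in('top','side'):
    c=cam(n,n+'0.png'); print({k:v for k,v in c.items() if k!='img'})
print(arm.read_state())
E
```

```text
{'vfov': 56.969209372880776, 'cx': 324.99505243422215, 'cy': 244.6219673426809, 'cam_to_world': array([[ 2.51333354e-03,  9.81125157e-01, -1.93357463e-01,
         4.34479275e+02],
       [-9.99907153e-01,  5.05530852e-03,  1.26542319e-02,
        -8.32509968e+01],
       [ 1.33928669e-02,  1.93307706e-01,  9.81046768e-01,
         9.96448295e+02],
       [ 0.00000000e+00,  0.00000000e+00,  0.00000000e+00,
         1.00000000e+00]])}
{'vfov': 57.142209733853726, 'cx': 317.1341618750682, 'cy': 240.82805836686458, 'cam_to_world': array([[ 9.47213321e-01,  2.24918344e-01, -2.28470267e-01,
         4.17610807e+02],
       [-3.20593341e-01,  6.70301969e-01, -6.69264657e-01,
        -6.46302162e+02],
       [ 2.61417155e-03,  7.07182444e-01,  7.07026277e-01,
         7.44057806e+02],
       [ 0.00000000e+00,  0.00000000e+00,  0.00000000e+00,
         1.00000000e+00]])}
{'time': 0.1, 'joints': array([-1.33590682e+00,  2.64682637e-01,  1.60525423e+00, -3.68641356e-05,
        1.27372306e+00, -3.69090182e-02]), 'qvel': array([-0.00175779, -0.00208286, -0.00303155,  0.00015514,  0.00104775,
        0.00082292]), 'joint_torque': array([ 3.63171521e-04, -5.16706824e+01, -3.68588948e+01, -1.82030544e-05,
        6.28098656e-03, -7.74176616e-07]), 'eef_pos': array([ 181.07395291, -649.71331028,  302.67406795]), 'tool_rot': array([ 9.90778636e-01,  1.35486629e-01, -1.19685491e-04, -1.02683234e-03]), 'wrist_force': array([-0.07164676,  1.01482364, -0.1726389 ]), 'ft_torque': array([-0.03098542,  0.03675297, -0.00567474]), 'finger_force': 0.0, 'opening': 85.40888331406313}
```

View pics/top0.png

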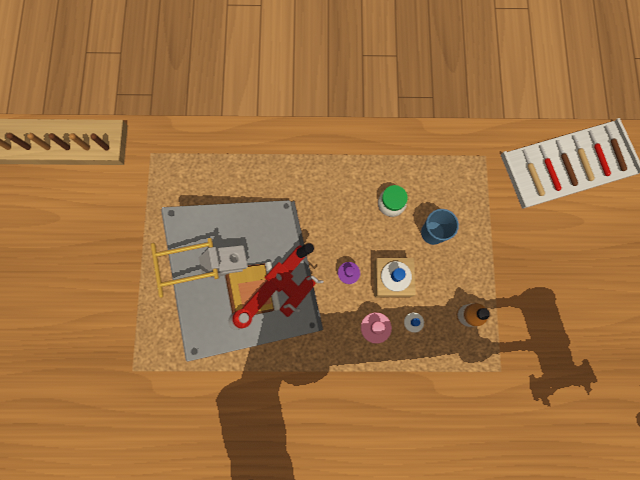

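View pics/side0.png

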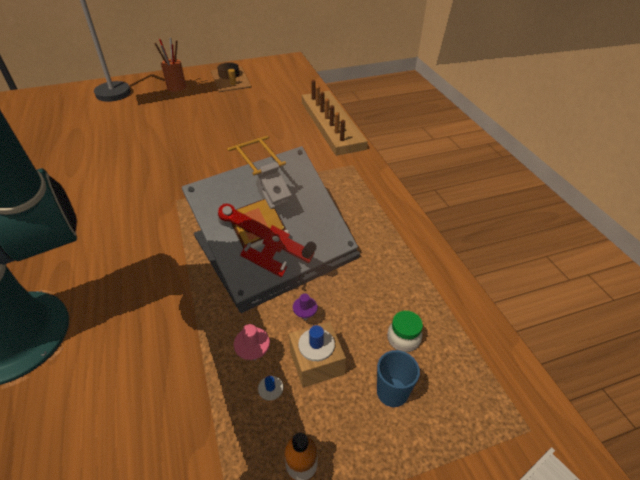

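Top view: the clamp bar pivot is at (242,318), its handle at (305,250), the bail lies at about (157,270) and the knuckle hole is at about (233,258). Pin candidates are blue in the wood block (398,274), small blue (414,322), purple (348,271) and pink (376,327). The one at (398,274) fits because it is the larger blue one and stands in the block. I'll confirm it in an enlarged crop.

Run:
```python
import cv2,numpy as np
t=cv2.imread('pics/top0.png');s=cv2.imread('pics/side0.png')
a=cv2.resize(t[190:370,145:335],None,fx=3,fy=3,interpolation=3) #570x540
b=cv2.resize(t[245:335,330:430],None,fx=2.2,fy=2.2,interpolation=3)
o=np.zeros((540,800,3),np.uint8);o[:540,:570]=a;o[:b.shape[0],575:575+b.shape[1]]=b
cv2.imwrite('pics/crop1.png',o)
cv2.imwrite('pics/crop2.png',cv2.resize(s[130:390,175:365],None,fx=2.3,fy=2.3,interpolation=3))
```

```text
(no output)
```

View pics/crop1.png

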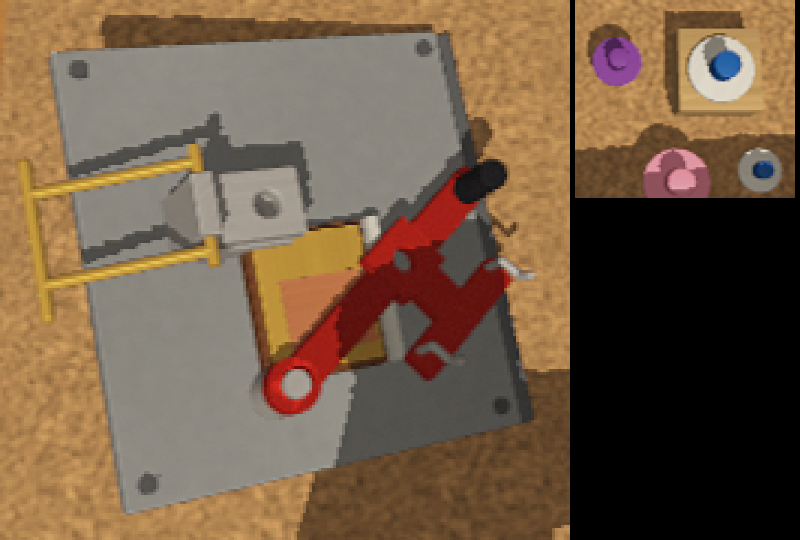

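View pics/crop2.png

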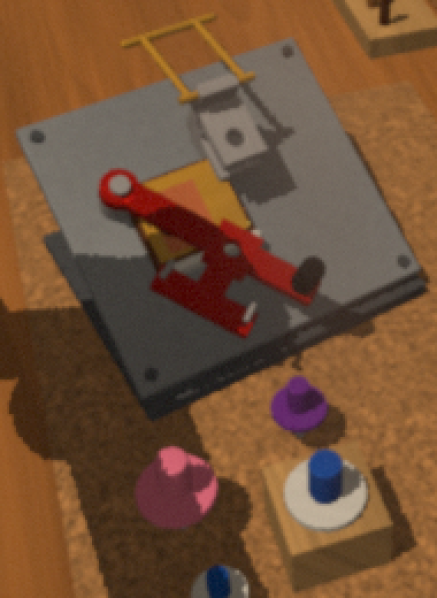

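The crops confirm it: the large blue-headed pin with white collar is in the wood block, at top (398,274) and side (320,335). I'll fit the deck's x, y and yaw from the marked points.

```bash
cat > fit.py <<'E'
from h import *
from scipy.optimize import least_squares
ct=cam('top');cs=cam('side')
D=lambda p:R.from_euler('z',p[2])*R.from_euler('x',0.4887)
def w(p,q): return D(p).apply(q)+[p[0],p[1],95]
if __name__=='__main__':
    Q=np.array([[150,140,0],[150,-140,0],[-150,-140,0],[-150,140,0],[-95,35,41],[20,35,56]],float)
    T=np.array([[162.3,207.7],[290.7,201],[319,330],[187.3,360.7],[243.7,318],[234,258]])
    S=np.array([[301,147.4],[361,247],[239.3,306],[182.4,186.5],[227.2,210],[277.2,189.1]])
    def res(p):
        P=w(p,Q); return np.r_[(np.array([proj(ct,x) for x in P])-T).ravel(),(np.array([proj(cs,x) for x in P])-S).ravel()]
    r=least_squares(res,[430,80,0],loss='soft_l1'); p=r.x; print(p.round(3)); print(res(p).reshape(-1,2).round(1).tolist())
    zd=D(p).apply([0,0,1]); 
    for nm,h,(a,b) in [('eye',41,((279,276.7),(275.9,238.7))),('handle',87,((308,247.7),(309.8,246.5)))]:
        for c,uv in((ct,a),(cs,b)):
            q=D(p).inv().apply(onplane(c,*uv,w(p,[0,0,h]),zd)-[p[0],p[1],95]); d=q-[-95,35,h]; print(nm,q.round(1),'ang',-np.arctan2(d[1],d[0]),np.linalg.norm(d))
    for c,n in((ct,'top'),(cs,'side')):
        hsv=cv2.cvtColor(c['img'],cv2.COLOR_RGB2HSV); m=cv2.inRange(hsv,(105,150,60),(125,255,255))
        k,l,st,ce=cv2.connectedComponentsWithStats(m)
        print(n,[(st[i].tolist(),ce[i].round(1).tolist()) for i in range(1,k) if st[i,4]>40])
    print(tri(ct,(398,273),cs,(316.5,337)))
    for q in ([20,35,56],[-95,35,41],[20,80.5+100.5,71],[20,80.5,171.5],[20,-20,71],[90,35,87]): print(q,w(p,q).round(1))
E
python3 fit.py
```

```text
[5.56147e+02 6.92410e+01 2.30000e-01]
[[-0.2, -1.6], [-0.2, -2.0], [0.9, -0.0], [0.6, 0.1], [0.1, -0.7], [0.7, -1.2], [0.4, -2.1], [-3.0, -0.3], [-2.9, -3.1], [-2.2, -0.4], [-1.1, 1.2], [-0.3, 0.4]]
eye [-28.6 -53.5  41. ] ang 0.926913765699236 110.6087546470608
eye [-27.3 -59.4  41. ] ang 0.9486048869824661 116.17971857595711
handle [  13.7 -108.1   87. ] ang 0.9211744641297596 179.68326543950366
handle [  13.  -113.1   87. ] ang 0.9408533557581064 183.25880301688974
top [([391, 268, 14, 14, 134], [397.9, 274.4]), ([411, 319, 9, 7, 52], [415.1, 321.9])]
side [([310, 326, 13, 22, 195], [315.3, 335.6]), ([265, 377, 9, 14, 80], [269.2, 382.8])]
(array([ 554.06789095, -246.62750337,   86.3879465 ]), np.float64(1.03927555879476))
[20, 35, 56] [574.6  78.3 160.9]
[-95, 35, 41] [461.   59.  147.6]
[20, 181.0, 71] [546.8 197.  242.7]
[20, 80.5, 171.5] [577.8  64.6 284.2]
[20, -20, 71] [587.2  24.1 148.3]
[90, 35, 87] [646.   80.1 188.2]
```

```bash
cat > go.py <<'E'
from h import *
from scipy.linalg import logm,expm
P=[556.1,69.2]; YAW=0.23
Dk=R.from_euler('z',YAW)*R.from_euler('x',0.4887)
B=R.from_matrix(np.array([[0,1,0],[1,0,0],[0,0,-1.]]).T)
def dw(q): return Dk.apply(q)+[P[0],P[1],95]
def wd(x): return Dk.inv().apply(np.array(x)-[P[0],P[1],95])
def tdeck(phi): return Dk*R.from_euler('z',phi)*B
def tdown(phi): return R.from_euler('z',phi)*B
def T(pos,r): M=np.eye(4);M[:3,:3]=r.as_matrix();M[:3,3]=pos;return M
def go(pos,r,n=None,cur=None):
    s=arm.read_state()
    A=cur if cur is not None else T(s['eef_pos'],R.from_quat(s['tool_rot'])); Bm=T(pos,r); M=np.linalg.inv(A)@Bm
    rv=R.from_matrix(M[:3,:3]).as_rotvec()
    if n is None: n=int(np.ceil(max(np.linalg.norm(M[:3,3])/42,np.linalg.norm(rv)/.11,1)))
    X=expm(np.real(logm(M))/n)
    print(n,'x',X[:3,3].__truediv__(1000).round(4).tolist()+R.from_matrix(X[:3,:3]).as_rotvec().round(4).tolist()); return Bm
def st():
    s=arm.read_state(); r=R.from_quat(s['tool_rot']); print('t',s['time'],'tcp',s['eef_pos'].round(1),'deck',wd(s['eef_pos']).round(1),'tool in deck rpy',(Dk.inv()*r*B.inv()).as_euler('zyx').round(3),'F',s['wrist_force'].round(1),'op',round(s['opening'],1),s['joints'].round(2))
E
python3 - <<'E'
from go import *
a=0.94; hp=[-95+185*np.cos(a),35-185*np.sin(a)]
c=go(dw([*hp,190]),tdeck(-a)); st()
E
```

```text
17 x [0.0379, -0.0123, 0.0127, 0.0274, 0.0096, -0.0339]
t 0.2 tcp [ 181.1 -649.9  303. ] deck [-529.  -445.   472.2] tool in deck rpy [-1.529  0.    -0.487] F [ 0.6 -0.4  0.4] op 85.7 [-1.34  0.26  1.6  -0.    1.27 -0.04]
```

>>> play_rows:
  targets:
    - [[0.0379,-0.0123,0.0127,0.0274,0.0096,-0.0339],[0.0379,-0.0123,0.0127,0.0274,0.0096,-0.0339],[0.0379,-0.0123,0.0127,0.0274,0.0096,-0.0339],[0.0379,-0.0123,0.0127,0.0274,0.0096,-0.0339],[0.0379,-0.0123,0.0127,0.0274,0.0096,-0.0339],[0.0379,-0.0123,0.0127,0.0274,0.0096,-0.0339],[0.0379,-0.0123,0.0127,0.0274,0.0096,-0.0339],[0.0379,-0.0123,0.0127,0.0274,0.0096,-0.0339],[0.0379,-0.0123,0.0127,0.0274,0.0096,-0.0339],[0.0379,-0.0123,0.0127,0.0274,0.0096,-0.0339],[0.0379,-0.0123,0.0127,0.0274,0.0096,-0.0339],[0.0379,-0.0123,0.0127,0.0274,0.0096,-0.0339],[0.0379,-0.0123,0.0127,0.0274,0.0096,-0.0339],[0.0379,-0.0123,0.0127,0.0274,0.0096,-0.0339],[0.0379,-0.0123,0.0127,0.0274,0.0096,-0.0339],[0.0379,-0.0123,0.0127,0.0274,0.0096,-0.0339],[0.0379,-0.0123,0.0127,0.0274,0.0096,-0.0339],[0,0,0,0,0,0],[0,0,0,0,0,0]]
  claw: 0
  squeeze: 40

```text
time: 2.1
eef_pos: [614.0, -113.5, 209.1]
tool_rot: [0.882, 0.405, 0.047, -0.236]
wrist_force: [0.5, -0.8, -0.2]
opening: 85.1
finger_force: 0.0
```

Run:
```python
from go import *
st()
c=cam('wrist','w1.png'); np.save('w1.npy',c['cam_to_world']); print(c['vfov'],c['cx'],c['cy'])
a=0.94; print(proj(c,dw([-95+185*np.cos(a),35-185*np.sin(a),87])),proj(c,dw([20,35,56])),proj(c,dw([-95+115*np.cos(a),35-115*np.sin(a),41])))
```

```text
t 2.1 tcp [ 614.  -113.5  209.1] deck [  14.8 -115.2  190.5] tool in deck rpy [-0.939  0.001 -0.003] F [ 0.5 -0.8 -0.2] op 85.1 [-0.39  0.38  1.69  0.4   1.38  0.18]
59.367964013991795 323.64948296257677 243.2018843050339
(np.float64(321.5754123596162), np.float64(285.17070791674746)) (np.float64(61.50946426187426), np.float64(67.2300751290692)) (np.float64(193.60788471648024), np.float64(253.86879773502483))
```

View pics/w1.png

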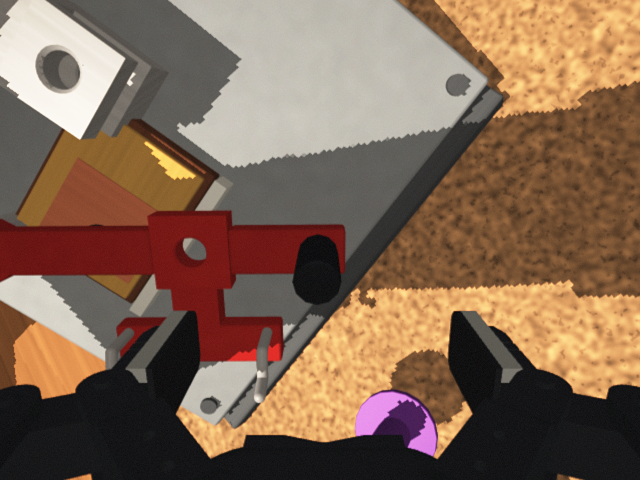

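The wrist view shows the handle top at (317,283) against a predicted (321,285), and the knuckle hole at (58,68) against (61,67). That agrees to about 2 mm, so I'll descend and grip.

>>> play_rows:
  targets:
    - [[0,-0.0005,0.017,0,0,0],[0,-0.0005,0.017,0,0,0],[0,-0.0005,0.017,0,0,0],[0,-0.0005,0.017,0,0,0],[0,0,0,0,0,0],[0,0,0,0,0,0]]

```text
time: 2.75
eef_pos: [604.7, -81.8, 149.3]
tool_rot: [0.882, 0.404, 0.047, -0.237]
wrist_force: [0.4, 0.2, -0.1]
opening: 85.5
finger_force: 0.0
```

>>> play_rows:
  targets:
    - [[0,0,0,0,0,0],[0,0,0,0,0,0],[0,0,0,0,0,0],[0,0,0,0,0,0],[0,0,0,0,0,0],[0,0,0,0,0,0],[0,0,0,0,0,0],[0,0,0,0,0,0]]
  claw: 1
  squeeze: 40

```text
time: 3.55
eef_pos: [604.5, -81.6, 151.6]
tool_rot: [0.882, 0.405, 0.048, -0.237]
wrist_force: [-4.5, 0.6, 6.8]
opening: 20.7
finger_force: 39.7
```

Run:
```python
from go import *
st()
s=arm.read_state(); r=R.from_quat(s['tool_rot'])
q=wd(s['eef_pos']); a=-np.arctan2(q[1]-35,q[0]+95); print('ang',a,np.hypot(q[1]-35,q[0]+95))
print(go(dw([90,35,q[2]]),tdeck(0),20))
```

```text
t 3.55 tcp [604.5 -81.6 151.6] deck [  12.7 -112.9  124.1] tool in deck rpy [-0.94   0.001  0.001] F [-4.5  0.6  6.8] op 20.7 [-0.35  0.41  1.77  0.42  1.27  0.17]
ang 0.9411684988743175 182.94575474422646
20 x [0.0087, -0.0001, -0.0, -0.0001, 0.0, -0.047]
[[-2.01291370e-01  9.73666395e-01 -1.07030536e-01  6.49963502e+02]
 [ 8.59692830e-01  2.27977524e-01  4.57115398e-01  6.30952873e+01]
 [ 4.69478458e-01 -2.77555756e-17 -8.82943927e-01  2.20974024e+02]
 [ 0.00000000e+00  0.00000000e+00  0.00000000e+00  1.00000000e+00]]
```

>>> play_rows:
  targets:
    - [[0.0086,-0.0002,0,0,0,-0.047],[0.0086,-0.0002,0,0,0,-0.047],[0.0086,-0.0002,0,0,0,-0.047],[0.0086,-0.0002,0,0,0,-0.047],[0.0086,-0.0002,0,0,0,-0.047],[0.0086,-0.0002,0,0,0,-0.047],[0.0086,-0.0002,0,0,0,-0.047],[0.0086,-0.0002,0,0,0,-0.047],[0.0086,-0.0002,0,0,0,-0.047],[0.0086,-0.0002,0,0,0,-0.047],[0.0086,-0.0002,0,0,0,-0.047],[0.0086,-0.0002,0,0,0,-0.047],[0.0086,-0.0002,0,0,0,-0.047],[0.0086,-0.0002,0,0,0,-0.047],[0.0086,-0.0002,0,0,0,-0.047],[0.0086,-0.0002,0,0,0,-0.047],[0.0086,-0.0002,0,0,0,-0.047],[0.0086,-0.0002,0,0,0,-0.047],[0.0086,-0.0002,0,0,0,-0.047],[0.0086,-0.0002,0,0,0,-0.047]]

```text
time: 5.55
eef_pos: [649.0, 61.8, 220.8]
tool_rot: [0.603, 0.761, 0.15, -0.188]
wrist_force: [-1.6, -2.9, 4.0]
opening: 21.3
finger_force: 39.7
```

>>> play_rows:
  targets:
    - [[0,0,0,0,0,0],[0,0,0,0,0,0]]

```text
time: 5.75
eef_pos: [648.9, 62.0, 220.9]
tool_rot: [0.604, 0.76, 0.15, -0.189]
wrist_force: [-2.1, -1.7, 6.9]
opening: 21.0
finger_force: 39.9
```

Run:
```python
from go import *
st()
cam('top','t2.png');c=cam('side','s2.png');print(proj(c,dw([90,35,87])), proj(c,dw([20,35,41])))
```

```text
t 5.75 tcp [648.9  62.  220.9] deck [ 88.8  34.3 124.3] tool in deck rpy [-0.001 -0.001 -0.002] F [-2.1 -1.7  6.9] op 21.0 [-0.13  0.36  1.7   0.47  1.3  -0.54]
(np.float64(308.62375931453516), np.float64(172.12354515039354)) (np.float64(275.7302884139217), np.float64(192.68404203045333))
```

>>> play_rows:
  targets:
    - [[0,0,0,0,0,0],[0,0,0,0,0,0],[0,0,0,0,0,0],[0,0,-0.02,0,0,0],[0,0,-0.03,0,0,0],[0,0,-0.03,0,0,0],[-0.015,-0.02,-0.02,0,0,0],[-0.015,-0.02,-0.02,0,0,0],[-0.015,-0.02,-0.02,0,0,0],[0,0,0,0,0,0]]
  claw: 0.45

```text
time: 6.85
eef_pos: [613.8, -57.0, 323.5]
tool_rot: [0.605, 0.76, 0.15, -0.187]
wrist_force: [1.1, 0.3, 1.2]
opening: 47.1
finger_force: 0.0
```

Run:
```python
from go import *
st()
c=cam('wrist','w2.png')
print(proj(c,dw([20,35,56])),proj(c,dw([90,35,87])),proj(c,dw([-95,35,41])),proj(c,dw([20,35,42])),proj(c,dw([20,35,26])))
go([554,-246.5,210],tdown(-0.1))
```

```text
t 6.85 tcp [613.8 -57.  323.5] deck [ 27.4 -12.9 265.7] tool in deck rpy [-0.003 -0.003 -0.004] F [1.1 0.3 1.2] op 47.1 [-0.31  0.26  1.63  0.41  1.52 -0.62]
(np.float64(311.91974038137363), np.float64(155.8941747597201)) (np.float64(431.05716891755276), np.float64(159.65290316401718)) (np.float64(144.67288645004012), np.float64(154.7904579021511)) (np.float64(312.4070443171436), np.float64(154.27935733609513)) (np.float64(312.9110406858878), np.float64(152.60922488291453))
6 x [-0.0353, -0.0125, 0.0096, -0.013, -0.0803, 0.0533]
```

View pics/w2.png

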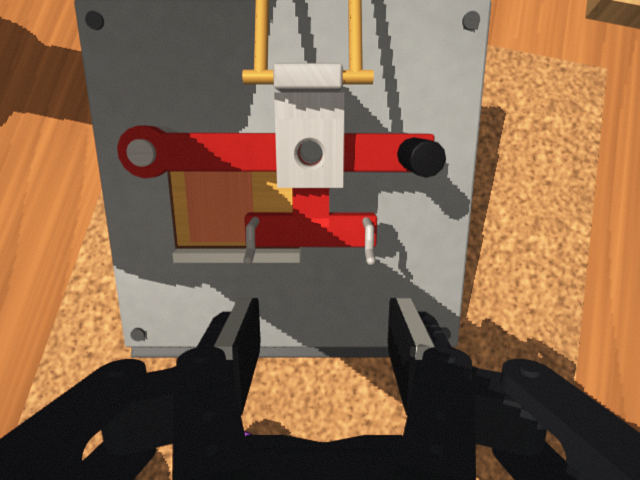

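The wrist view shows the hole at (310,152), the pivot at (141,151), and the bar level and lined up with the knuckles. I'll refine the deck offset and bar angle by mask.

Run:
```python
from go import *
c=cam('wrist'); im=c['img']; hsv=cv2.cvtColor(im,cv2.COLOR_RGB2HSV)
m=cv2.inRange(hsv,(0,150,60),(8,255,255))|cv2.inRange(hsv,(172,150,60),(180,255,255))
def dk(u,v,h): return wd(onplane(c,u,v,dw([0,0,h]),Dk.apply([0,0,1])))
for u in (180,200,220,240,260,355,365,375,385,395):
    r=np.where(m[120:185,u])[0]+120; print(u,r.min(),r.max(),dk(u,(r.min()+r.max())/2,41).round(1))
g=cv2.cvtColor(im,cv2.COLOR_RGB2GRAY); roi=g[135:170,293:330]; k,l,s_,ce=cv2.connectedComponentsWithStats((roi<130).astype(np.uint8))
for i in range(1,k):
    if s_[i,4]>60: print(s_[i],ce[i]+[293,135],dk(*(ce[i]+[293,135]),56).round(1))
print('pivot',dk(141,151.5,41).round(1))
```

```text
180 135 172 [-69.6  37.   41. ]
200 135 182 [-56.3  33.6  41. ]
220 135 182 [-42.6  33.6  41. ]
240 135 184 [-29.   32.8  41. ]
260 135 173 [-15.1  36.5  41. ]
355 135 173 [49.8 36.3 41. ]
365 135 173 [56.6 36.3 41. ]
375 135 173 [63.5 36.2 41. ]
385 135 173 [70.3 36.2 41. ]
395 135 173 [77.1 36.2 41. ]
[  1   5  27  28 582] [307.06701031 153.82130584] [17.6 37.6 56. ]
pivot [-96.1  38.4  41. ]
```

>>> play_rows:
  targets:
    - [[-0.0353,-0.0125,0.0096,-0.013,-0.0803,0.0533],[-0.0353,-0.0125,0.0096,-0.013,-0.0803,0.0533],[-0.0353,-0.0125,0.0096,-0.013,-0.0803,0.0533],[-0.0353,-0.0125,0.0096,-0.013,-0.0803,0.0533],[-0.0353,-0.0125,0.0096,-0.013,-0.0803,0.0533],[-0.0353,-0.0125,0.0096,-0.013,-0.0803,0.0533],[0,0,0,0,0,0],[0,0,0,0,0,0]]
  claw: 0

```text
time: 7.75
eef_pos: [554.2, -243.8, 208.4]
tool_rot: [0.74, 0.672, 0.0, -0.002]
wrist_force: [0.1, 0.8, 1.0]
opening: 85.1
finger_force: 0.0
```

Run:
```python
from go import *
st(); c=cam('wrist','w3.png')
hsv=cv2.cvtColor(c['img'],cv2.COLOR_RGB2HSV); m=cv2.inRange(hsv,(105,150,40),(125,255,255))
k,l,s_,ce=cv2.connectedComponentsWithStats(m)
for i in range(1,k):
    if s_[i,4]>100: print(s_[i],ce[i].round(1))
print(proj(c,[554,-246.5,105]),proj(c,[554,-246.5,60]))
```

```text
t 7.75 tcp [ 554.2 -243.8  208.4] deck [ -73.3 -215.4  243. ] tool in deck rpy [-0.326  0.002 -0.485] F [0.1 0.8 1. ] op 85.1 [-0.46  0.21  1.85  0.    1.08 -0.36]
[ 290  244   55   73 3197] [317.3 280.8]
(np.float64(325.7679868031348), np.float64(292.2213225961995)) (np.float64(325.62963807016814), np.float64(260.6098612885426))
```

View pics/w3.png

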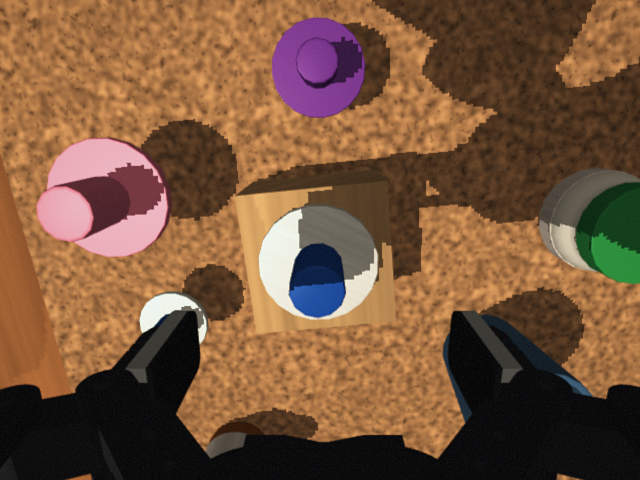

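The wrist view shows the blue head top at (317,289) and collar at (319,262), which is 3.5 mm off along tool y. I'll correct and descend.

Run:
```python
from go import *
go([550.6,-244.8,144],tdown(-0.1),4)
```

```text
4 x [-0.0004, -0.001, 0.0163, -0.0004, -0.0005, 0.001]
```

>>> play_rows:
  targets:
    - [[-0.0003,-0.0018,0.008,0,-0.001,0.001],[-0.0003,-0.0018,0.0173,0,-0.001,0.001],[-0.0003,0,0.0193,0,0,0.001],[-0.0003,0,0.0193,0,0,0.001],[0,0,0,0,0,0],[0,0,0,0,0,0]]

```text
time: 8.4
eef_pos: [550.6, -245.3, 145.4]
tool_rot: [0.742, 0.671, -0.001, -0.0]
wrist_force: [-0.2, -0.3, 0.8]
opening: 85.3
finger_force: 0.0
```

>>> play_rows:
  targets:
    - [[0,0,0,0,0,0],[0,0,0,0,0,0],[0,0,0,0,0,0],[0,0,0,0,0,0],[0,0,0,0,0,0],[0,0,0,0,0,0],[0,0,0,0,0,0],[0,0,0,0,0,0]]
  claw: 1
  squeeze: 70

```text
time: 9.2
eef_pos: [550.9, -246.2, 146.6]
tool_rot: [0.742, 0.671, -0.001, 0.001]
wrist_force: [0.2, -0.5, 5.6]
opening: 24.4
finger_force: 69.1
```

Run:
```python
from go import *
st()
```

```text
t 9.2 tcp [ 550.9 -246.2  146.6] deck [ -77.  -245.9  189.2] tool in deck rpy [-0.331  0.001 -0.491] F [ 0.2 -0.5  5.6] op 24.4 [-0.46  0.27  1.9  -0.    0.97 -0.36]
```

>>> play_rows:
  targets:
    - [[0,0,-0.01,0,0,0],[0,0,-0.02,0,0,0],[0,0,-0.03,0,0,0],[0,0,-0.03,0,0,0],[0,0,-0.03,0,0,0],[0,0,0,0,0,0]]

```text
time: 9.8
eef_pos: [552.8, -246.8, 271.0]
tool_rot: [0.742, 0.671, 0.001, 0.004]
wrist_force: [0.8, -0.2, -1.5]
opening: 24.1
finger_force: 69.8
```

Run:
```python
from go import *
st(); go(dw([18.7,37,225]),tdeck(0))
```

```text
t 9.8 tcp [ 552.8 -246.8  271. ] deck [ -75.3 -188.4  299.5] tool in deck rpy [-0.331 -0.005 -0.496] F [ 0.8 -0.2 -1.5] op 24.1 [-0.46  0.15  1.8  -0.    1.18 -0.36]
7 x [0.0363, 0.0068, 0.0016, 0.0124, 0.07, -0.0461]
```

>>> play_rows:
  targets:
    - [[0.0363,0.0068,-0.0014,0.0124,0.07,-0.0461],[0.0363,0.0068,-0.0014,0.0124,0.07,-0.0461],[0.0363,0.0068,-0.0014,0.0124,0.07,-0.0461],[0.0363,0.0068,-0.0014,0.0124,0.07,-0.0461],[0.0363,0.0068,-0.0014,0.0124,0.07,-0.0461],[0.0363,0.0068,-0.0014,0.0124,0.07,-0.0461],[0.0363,0.0068,-0.0014,0.0124,0.07,-0.0461],[0,0,0,0,0,0],[0,0,0,0,0,0]]

```text
time: 10.7
eef_pos: [589.7, -0.9, 325.3]
tool_rot: [0.603, 0.759, 0.148, -0.194]
wrist_force: [0.3, 0.4, -2.7]
opening: 24.3
finger_force: 69.7
```

Run:
```python
from go import *
st(); go(dw([18.7,37,225]),tdeck(0),2)
s=arm.read_state(); r=R.from_quat(s['tool_rot']); tip=s['eef_pos']+r.apply([0,0,138.6]); print('tip exp deck',wd(tip).round(1))
cams={n:cam(n) for n in('wrist','side','top')}; tiles=[]
for n,z in(('wrist',0),('side',3),('top',3)):
    c=cams[n]; print(n,'tip',np.round(proj(c,tip),1),'hole',np.round(proj(c,dw([18.7,37,56])),1)); 
    im=c['img'][:,:,::-1].copy()
    if n=='wrist': tiles.append(cv2.resize(im[80:400,160:480],(390,390)))
    else:
        u,v=map(int,proj(c,dw([18.7,37,70]))); cr=im[v-65:v+65,u-65:u+65]; print(n,'crop origin',u-65,v-65); tiles.append(cv2.resize(cr,(390,390),interpolation=3))
cv2.imwrite('pics/c3.png',np.hstack(tiles[1:]))
```

```text
t 10.7 tcp [589.7  -0.9 325.3] deck [ 16.7  41.1 239. ] tool in deck rpy [-0.004  0.008  0.004] F [ 0.3  0.4 -2.7] op 24.3 [-0.24  0.2   1.71  0.43  1.49 -0.56]
2 x [-0.002, 0.001, 0.007, -0.0041, -0.0022, -0.0019]
tip exp deck [ 15.6  41.7 100.4]
wrist tip [324.8 261.3] hole [330.2 246.3]
side tip [277.2 177.7] hole [275.9 189. ]
side crop origin 212 120
top tip [239.  253.5] hole [233.9 257.6]
top crop origin 171 190
```

View pics/c3.png

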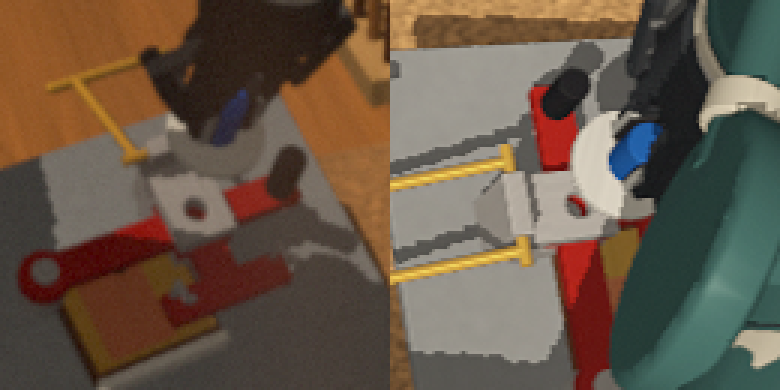

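Collar rim extremes: in the top view, left 231, top 227 and bottom 262; in the side view, left 269, right 301 and bottom 180. The hole is open in both, at side (277,190) and top (233,258). I'll compare these with prediction.

Run:
```python
from go import *
s=arm.read_state(); r=R.from_quat(s['tool_rot']); t=np.linspace(0,2*np.pi,73)
for n in('top','side'):
    c=cam(n); q=np.concatenate([[proj(c,s['eef_pos']+r.apply([32*np.cos(a),32*np.sin(a),z])) for a in t] for z in(79.6,86.6)])
    print(n,q.min(0).round(1),q.max(0).round(1))
    for d in ([5,0,83],[0,5,83],[0,0,83]): print(d,np.round(proj(c,s['eef_pos']+r.apply(d)),1))
c=cam('wrist'); print('wrist pin head top, collar',np.round(proj(c,s['eef_pos']+r.apply([0,0,86.6-45])),1),np.round(proj(c,s['eef_pos']+r.apply([0,0,79.6])),1))
hsv=cv2.cvtColor(c['img'],cv2.COLOR_RGB2HSV)
m=cv2.inRange(hsv,(105,150,40),(125,255,255)); x,y,w,h=cv2.boundingRect(m); print('blue',x,y,w,h)
m=cv2.inRange(hsv[:320],(0,0,215),(180,50,255)); k,l,s_,ce=cv2.connectedComponentsWithStats(m); print([a.tolist() for a in s_[1:] if a[4]>300])
q=np.array([proj(c,s['eef_pos']+r.apply([32*np.cos(a),32*np.sin(a),79.6])) for a in t]); print('pred collar',q.min(0).round(0),q.max(0).round(0))
cv2.imwrite('pics/w4.png',c['img'][:,:,::-1])
```

```text
top [230.4 226.5] [267.7 263.5]
[5, 0, 83] [246.6 245.2]
[0, 5, 83] [248.8 242.1]
[0, 0, 83] [249.4 244.9]
side [265.4 148.5] [299.1 180. ]
[5, 0, 83] [281.2 161.9]
[0, 5, 83] [284.7 163.3]
[0, 0, 83] [282.4 164.1]
wrist pin head top, collar [324.9 362.7] [324.6 309.2]
blue 284 281 81 116
[[247, 230, 158, 82, 7453]]
pred collar [242. 229.] [407. 381.]
```

View pics/w4.png

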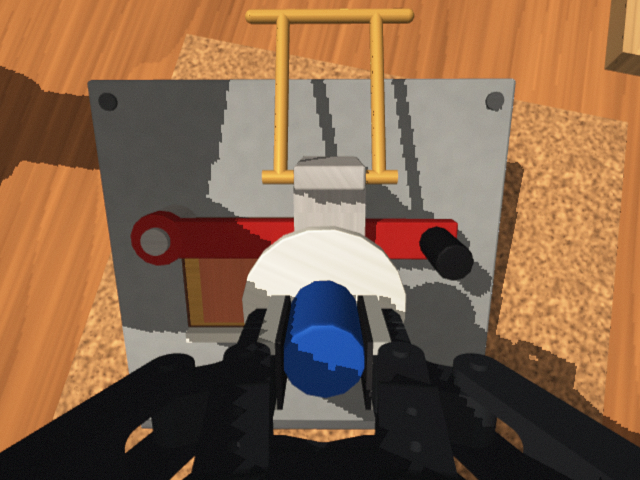

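The wrist view shows the pin held centrally (head centred at column 324.5, collar top edge at row 230), matching the prediction. I'll move to just above the hole.

Run:
```python
from go import *
c=cam('wrist')
for q in([-96.3,37,41],[-95,35,41],[18.7,82.5,78]): print(np.round(proj(c,dw(q)),1))
go(dw([18.7,37,208]),tdeck(0),4)
```

```text
[156.6 240.1]
[158.9 243. ]
[329.8 177.1]
4 x [-0.001, 0.0005, 0.0081, -0.0015, -0.0013, -0.0011]
```

>>> play_rows:
  targets:
    - [[-0.001,0.0005,0.0078,-0.0015,-0.0013,-0.0011],[-0.001,0.0005,0.0078,-0.0015,-0.0013,-0.0011],[-0.001,0.0005,0.0078,-0.0015,-0.0013,-0.0011],[-0.001,0.0005,0.0078,-0.0015,-0.0013,-0.0011],[0,0,0,0,0,0],[0,0,0,0,0,0]]

```text
time: 11.65
eef_pos: [589.2, 10.6, 297.1]
tool_rot: [0.602, 0.761, 0.15, -0.19]
wrist_force: [-0.2, -0.2, -2.4]
opening: 24.3
finger_force: 69.7
```

Run:
```python
from go import *
st(); go(dw([18.7,37,198]),tdeck(0),2)
```

```text
t 11.65 tcp [589.2  10.6 297.1] deck [ 18.9  37.8 208.7] tool in deck rpy [0.001 0.001 0.001] F [-0.2 -0.2 -2.4] op 24.3 [-0.22  0.21  1.75  0.44  1.43 -0.57]
2 x [-0.0004, -0.0001, 0.0054, -0.0004, -0.0003, 0.0005]
```

>>> play_rows:
  targets:
    - [[-0.0004,-0.0001,0.005,0,0,0],[-0.0004,-0.0001,0.005,0,0,0],[0,0,0.005,0,0,0],[0,0,0.005,0,0,0],[0,0,0,0,0,0]]

```text
time: 12.15
eef_pos: [586.7, 19.2, 278.4]
tool_rot: [0.602, 0.761, 0.15, -0.19]
wrist_force: [-0.3, -0.1, -2.3]
opening: 24.0
finger_force: 69.7
```

>>> play_rows:
  targets:
    - [[0,0,0.003,0,0,0],[0,0,0.003,0,0,0],[0,0,0.003,0,0,0],[0,0,0,0,0,0]]

```text
time: 12.55
eef_pos: [586.0, 23.1, 271.0]
tool_rot: [0.602, 0.761, 0.15, -0.19]
wrist_force: [0.5, 0.6, -1.6]
opening: 24.4
finger_force: 69.7
```

Run:
```python
from go import *
st(); print(Dk.inv().apply(arm.read_state()['wrist_force']).round(1))
```

```text
t 12.55 tcp [586.   23.1 271. ] deck [ 18.6  37.  179.7] tool in deck rpy [0.001 0.001 0.001] F [ 0.5  0.6 -1.6] op 24.4 [-0.21  0.22  1.79  0.45  1.38 -0.58]
[ 0.6 -0.3 -1.7]
```

>>> play_rows:
  targets:
    - [[0,0,0.004,0,0,0],[0,0,0.004,0,0,0],[0,0,0.004,0,0,0],[0,0,0.004,0,0,0],[0,0,0,0,0,0]]

```text
time: 13.05
eef_pos: [584.1, 30.5, 256.5]
tool_rot: [0.602, 0.761, 0.15, -0.19]
wrist_force: [-0.4, -0.3, -1.8]
opening: 24.1
finger_force: 69.7
```

Run:
```python
from go import *
st(); print(Dk.inv().apply(arm.read_state()['wrist_force']).round(1))
```

```text
t 13.05 tcp [584.1  30.5 256.5] deck [ 18.4  37.  163.3] tool in deck rpy [0.001 0.001 0.001] F [-0.4 -0.3 -1.8] op 24.1 [-0.19  0.22  1.81  0.45  1.35 -0.58]
[-0.4 -1.  -1.5]
```

>>> play_rows:
  targets:
    - [[0,0,0.004,0,0,0],[0,0,0.004,0,0,0],[0,0,0.004,0,0,0],[0,0,0.003,0,0,0],[0,0,0,0,0,0]]

```text
time: 13.55
eef_pos: [582.6, 37.3, 243.5]
tool_rot: [0.602, 0.761, 0.15, -0.19]
wrist_force: [-0.2, -0.5, -1.7]
opening: 24.0
finger_force: 69.7
```

>>> play_rows:
  targets:
    - [[0,0,0.002,0,0,0],[0,0,0.002,0,0,0],[0,0,0,0,0,0]]

```text
time: 13.85
eef_pos: [582.4, 39.0, 240.4]
tool_rot: [0.602, 0.761, 0.15, -0.19]
wrist_force: [0.4, 0.0, -2.3]
opening: 24.3
finger_force: 69.7
```

Run:
```python
from go import *
st(); print(Dk.inv().apply(arm.read_state()['wrist_force']).round(1))
```

```text
t 13.85 tcp [582.4  39.  240.4] deck [ 18.7  37.  145. ] tool in deck rpy [0.001 0.    0.   ] F [ 0.4  0.  -2.3] op 24.3 [-0.18  0.23  1.83  0.46  1.32 -0.58]
[ 0.4 -1.2 -2. ]
```

Expected contact is at h≈142.6, so I'll press gently until force shows.

>>> play_rows:
  targets:
    - [[0,0,0.001,0,0,0],[0,0,0.001,0,0,0],[0,0,0.001,0,0,0],[0,0,0,0,0,0]]

```text
time: 14.25
eef_pos: [582.1, 40.3, 237.8]
tool_rot: [0.602, 0.761, 0.15, -0.19]
wrist_force: [-0.5, -0.1, -2.0]
opening: 24.2
finger_force: 69.7
```

>>> play_rows:
  targets:
    - [[0,0,0.001,0,0,0],[0,0,0.0005,0,0,0],[0,0,0,0,0,0]]

```text
time: 14.55
eef_pos: [582.2, 40.5, 237.6]
tool_rot: [0.602, 0.761, 0.151, -0.189]
wrist_force: [-1.6, -4.8, 4.0]
opening: 24.2
finger_force: 70.5
```

Run:
```python
from go import *
st(); print(Dk.inv().apply(arm.read_state()['wrist_force']).round(1))
```

```text
t 14.55 tcp [582.2  40.5 237.6] deck [ 18.9  37.  141.8] tool in deck rpy [ 0.002 -0.001 -0.   ] F [-1.6 -4.8  4. ] op 24.2 [-0.18  0.23  1.83  0.46  1.31 -0.58]
[-2.6 -1.9  5.6]
```

Contact shows at h=141.8, with the collar seated. I'll press slightly, release and retract.

>>> play_rows:
  targets:
    - [[0,0,0.001,0,0,0],[0,0,0,0,0,0]]

```text
time: 14.75
eef_pos: [582.2, 40.5, 237.6]
tool_rot: [0.602, 0.761, 0.151, -0.189]
wrist_force: [-3.8, -7.4, 9.2]
opening: 24.3
finger_force: 71.2
```

>>> play_rows:
  targets:
    - [[0,0,0,0,0,0],[0,0,0,0,0,0],[0,0,0,0,0,0],[0,0,0,0,0,0],[0,0,-0.02,0,0,0],[0,0,-0.03,0,0,0],[0,0,-0.03,0,0,0],[0,0,-0.03,0,0,0],[0,0,0,0,0,0]]
  claw: 0.45

```text
time: 15.65
eef_pos: [596.0, -10.3, 337.3]
tool_rot: [0.603, 0.761, 0.152, -0.186]
wrist_force: [0.8, -0.2, 0.3]
opening: 46.9
finger_force: 0.0
```

Run:
```python
from go import *
st(); c=cam('wrist','w5.png')
for q in([18.7,183,71],[18.7,37,101],[18.7,37,63]): print(np.round(proj(c,dw(q)),1))
hsv=cv2.cvtColor(c['img'],cv2.COLOR_RGB2HSV)
m=cv2.inRange(hsv,(105,150,40),(125,255,255)); print('blue',cv2.boundingRect(m))
m=cv2.inRange(hsv,(0,0,200),(180,50,255)); k,l,s_,ce=cv2.connectedComponentsWithStats(m); print([a.tolist() for a in s_[1:] if a[4]>300])
m=cv2.inRange(hsv[:110],(19,140,120),(27,255,255)); print('brass rows',[(u,np.where(m[:,u])[0][[0,-1]].tolist()) for u in range(260,400,10) if m[:,u].any()])
t=np.linspace(0,6.3,60); q=np.array([proj(c,dw([18.7+32*np.cos(a),37+32*np.sin(a),63])) for a in t]); print('pred collar',q.min(0).round(0),q.max(0).round(0))
go(dw([18.7,183,185]),tdeck(-np.pi/2))
```

```text
t 15.65 tcp [596.  -10.3 337.3] deck [ 20.7  37.4 254.6] tool in deck rpy [ 0.003 -0.007 -0.003] F [ 0.8 -0.2  0.3] op 46.9 [-0.25  0.19  1.69  0.43  1.5  -0.57]
[319.3 -28.2]
[319.2 252.6]
[319.4 235. ]
blue (297, 217, 45, 56)
[[285, 156, 66, 20, 1080], [270, 182, 98, 76, 3872]]
brass rows [(260, [6, 10]), (270, [7, 109]), (280, [6, 10]), (290, [6, 10]), (300, [7, 11]), (310, [7, 10]), (320, [7, 11]), (330, [7, 11]), (340, [7, 10]), (350, [6, 10]), (360, [7, 58]), (370, [7, 10]), (380, [7, 9]), (390, [7, 10])]
pred collar [270. 185.] [369. 282.]
15 x [0.008, -0.0073, 0.0044, 0.0003, -0.0001, 0.1049]
```

View pics/w5.png

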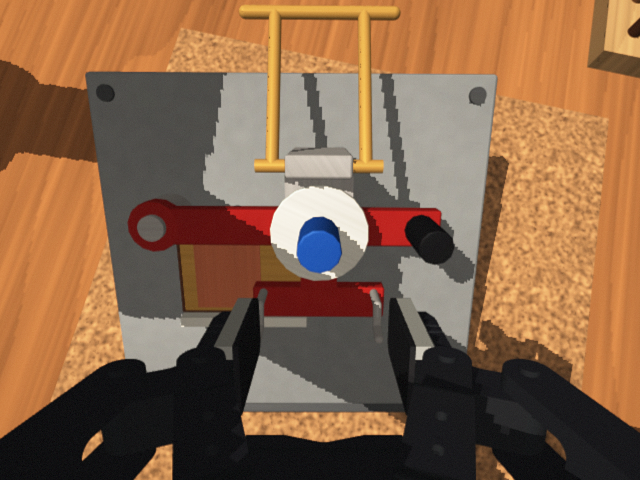

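The wrist view shows the collar seated and centred on the knuckle (head at (319,245)). The bail wire is at row ~12 rather than the predicted -28, so the bail isn't lying exactly at angle 0. I'll triangulate it.

Run:
```python
from go import *
ct=cam('top');cs=cam('side');cw=cam('wrist')
for a in((ct,(156.7,270),cs,(248,143)),(ct,(156.7,270),cw,(319.5,12)),(cs,(248,143),cw,(319.5,12))):
    X,e=tri(*a); q=wd(X); print(q.round(1),round(e,1),'r,ang',np.hypot(q[1]-82.5,q[2]-71),np.arctan2(q[2]-71,q[1]-82.5))
for al in (0,.1,.2,.3,.4): print(al,[np.round(proj(c,dw([18.7,82.5+100.5*np.cos(al),71+100.5*np.sin(al)])),1).tolist() for c in (ct,cs,cw)])
```

```text
[ 20.5 173.1  28.4] 2.6 r,ang 100.11991424879666 -0.4395347896374727
[ 16.9 173.   31.1] 4.0 r,ang 98.88222156973467 -0.41484166416395996
[ 16.4 168.3  40.3] 3.8 r,ang 91.15673712687091 -0.3435839000009487
0 [[154.6, 265.4], [246.8, 128.9], [325.5, -31.4]]
0.1 [[155.8, 264.0], [247.4, 126.4], [325.6, -37.4]]
0.2 [[157.6, 262.5], [248.2, 124.2], [325.7, -41.6]]
0.3 [[160.1, 260.9], [249.2, 122.5], [325.7, -43.4]]
0.4 [[163.2, 259.3], [250.4, 121.1], [325.8, -42.6]]
```

Run:
```python
from go import *
c=go(dw([18.7,174,150]),tdeck(-np.pi/2),16); st()
go(dw([18.7,174,86]),tdeck(-np.pi/2),4,cur=c)
```

```text
16 x [0.0071, -0.0064, 0.0061, -0.0002, 0.0, 0.0982]
t 15.85 tcp [593.   -8.4 331.2] deck [ 18.2  36.8 248. ] tool in deck rpy [0.    0.002 0.001] F [-1.1  0.6 -0.6] op 46.9 [-0.25  0.2   1.7   0.43  1.5  -0.57]
4 x [0.0, -0.0, 0.016, -0.0, -0.0, 0.0]
```

>>> play_rows:
  targets:
    - [[0.0071,-0.0064,0.0061,0,0,0.0982],[0.0071,-0.0064,0.0061,0,0,0.0982],[0.0071,-0.0064,0.0061,0,0,0.0982],[0.0071,-0.0064,0.0061,0,0,0.0982],[0.0071,-0.0064,0.0061,0,0,0.0982],[0.0071,-0.0064,0.0061,0,0,0.0982],[0.0071,-0.0064,0.0061,0,0,0.0982],[0.0071,-0.0064,0.0061,0,0,0.0982],[0.0071,-0.0064,0.0061,0,0,0.0982],[0.0071,-0.0064,0.0061,0,0,0.0982],[0.0071,-0.0064,0.0061,0,0,0.0982],[0.0071,-0.0064,0.0061,0,0,0.0982],[0.0071,-0.0064,0.0061,0,0,0.0982],[0.0071,-0.0064,0.0061,0,0,0.0982],[0.0071,-0.0064,0.0061,0,0,0.0982],[0.0071,-0.0064,0.0061,0,0,0.0982],[0,0,0,0,0,0],[0,0,0,0,0,0]]

```text
time: 17.65
eef_pos: [554.9, 154.5, 310.0]
tool_rot: [0.964, 0.113, -0.029, -0.24]
wrist_force: [0.2, -0.0, 0.5]
opening: 47.2
finger_force: 0.0
```

Run:
```python
from go import *
st(); go(dw([18.7,174,86]),tdeck(-np.pi/2),4); c=cam('wrist','w6.png'); print(proj(c,dw([18.7,174,30])))
hsv=cv2.cvtColor(c['img'],cv2.COLOR_RGB2HSV); m=cv2.inRange(hsv,(19,140,110),(28,255,255))
k,l,s_,ce=cv2.connectedComponentsWithStats(m); print([(a.tolist(),b.round().tolist()) for a,b in zip(s_[1:],ce[1:]) if a[4]>150])
```

```text
t 17.65 tcp [554.9 154.5 310. ] deck [ 18.2 174.5 150.7] tool in deck rpy [-1.568e+00  3.000e-03  1.000e-03] F [ 0.2 -0.   0.5] op 47.2 [0.01 0.11 1.83 0.49 1.35 1.2 ]
4 x [0.0001, 0.0001, 0.0162, -0.0001, 0.0007, 0.0007]
(np.float64(324.51836023596127), np.float64(270.6690285857675))
[([358, 219, 65, 10, 269], [392.0, 223.0]), ([322, 242, 65, 121, 606], [334.0, 311.0])]
```

View pics/w6.png

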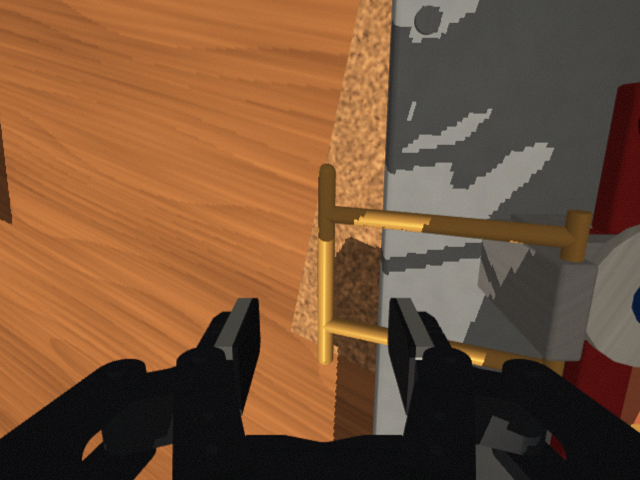

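The wire centre at (326,270) matches the prediction. That was my 11th picture, one over the limit of 10, so I'll view no more and work from numbers only. I'll descend and pinch.

>>> play_rows:
  targets:
    - [[0,0,0.0162,0,0,0],[0,0,0.0162,0,0,0],[0,0,0.0162,0,0,0],[0,0,0.0162,0,0,0],[0,0,0,0,0,0],[0,0,0,0,0,0]]

```text
time: 18.3
eef_pos: [548.4, 184.2, 253.4]
tool_rot: [0.964, 0.112, -0.028, -0.241]
wrist_force: [0.1, -0.1, -0.2]
opening: 47.5
finger_force: 0.0
```

>>> play_rows:
  targets:
    - [[0,0,0,0,0,0],[0,0,0,0,0,0],[0,0,0,0,0,0],[0,0,0,0,0,0],[0,0,0,0,0,0],[0,0,0,0,0,0]]
  claw: 1
  squeeze: 25

```text
time: 18.9
eef_pos: [549.7, 182.7, 254.6]
tool_rot: [0.964, 0.111, -0.027, -0.24]
wrist_force: [2.4, -5.1, 0.2]
opening: 6.7
finger_force: 25.5
```

```bash
cat > arc.py <<'E'
from go import *
import sys
# wire centre rows along the arc, orientation fixed: shifts in tool axes (y=-deck y, z=-deck z)
a=np.linspace(float(sys.argv[1]),float(sys.argv[2]),int(sys.argv[3])+1)
y=100.5*np.cos(a);h=100.5*np.sin(a)
print([[0,round(-p/1000,4),round(-q/1000,4),0,0,0] for p,q in zip(np.diff(y),np.diff(h))])
E
python3 -c "
from go import *
st()"
python3 arc.py -0.42 1.05 15; python3 arc.py 1.05 2.85 18
```

```text
t 18.9 tcp [549.7 182.7 254.6] deck [ 19.6 173.8  88.4] tool in deck rpy [-1.57  -0.002 -0.002] F [ 2.4 -5.1  0.2] op 6.7 [0.06 0.15 1.89 0.51 1.23 1.19]
[[0, np.float64(-0.0036), np.float64(-0.0092), 0, 0, 0], [0, np.float64(-0.0027), np.float64(-0.0095), 0, 0, 0], [0, np.float64(-0.0017), np.float64(-0.0097), 0, 0, 0], [0, np.float64(-0.0008), np.float64(-0.0098), 0, 0, 0], [0, np.float64(0.0002), np.float64(-0.0098), 0, 0, 0], [0, np.float64(0.0012), np.float64(-0.0098), 0, 0, 0], [0, np.float64(0.0021), np.float64(-0.0096), 0, 0, 0], [0, np.float64(0.0031), np.float64(-0.0094), 0, 0, 0], [0, np.float64(0.004), np.float64(-0.009), 0, 0, 0], [0, np.float64(0.0048), np.float64(-0.0086), 0, 0, 0], [0, np.float64(0.0056), np.float64(-0.0081), 0, 0, 0], [0, np.float64(0.0064), np.float64(-0.0075), 0, 0, 0], [0, np.float64(0.0071), np.float64(-0.0068), 0, 0, 0], [0, np.float64(0.0077), np.float64(-0.0061), 0, 0, 0], [0, np.float64(0.0083), np.float64(-0.0053), 0, 0, 0]]
[[0, np.float64(0.009), np.float64(-0.0046), 0, 0, 0], [0, np.float64(0.0094), np.float64(-0.0036), 0, 0, 0], [0, np.float64(0.0097), np.float64(-0.0027), 0, 0, 0], [0, np.float64(0.0099), np.float64(-0.0017), 0, 0, 0], [0, np.float64(0.01), np.float64(-0.0007), 0, 0, 0], [0, np.float64(0.01), np.float64(0.0003), 0, 0, 0], [0, np.float64(0.01), np.float64(0.0013), 0, 0, 0], [0, np.float64(0.0098), np.float64(0.0023), 0, 0, 0], [0, np.float64(0.0095), np.float64(0.0032), 0, 0, 0], [0, np.float64(0.0091), np.float64(0.0042), 0, 0, 0], [0, np.float64(0.0087), np.float64(0.0051), 0, 0, 0], [0, np.float64(0.0081), np.float64(0.0059), 0, 0, 0], [0, np.float64(0.0075), np.float64(0.0067), 0, 0, 0], [0, np.float64(0.0068), np.float64(0.0074), 0, 0, 0], [0, np.float64(0.006), np.float64(0.008), 0, 0, 0], [0, np.float64(0.0052), np.float64(0.0086), 0, 0, 0], [0, np.float64(0.0043), np.float64(0.0091), 0, 0, 0], [0, np.float64(0.0034), np.float64(0.0095), 0, 0, 0]]
```

>>> play_rows:
  targets:
    - [[0,-0.0036,-0.0092,0,0,0],[0,-0.0027,-0.0095,0,0,0],[0,-0.0017,-0.0097,0,0,0],[0,-0.0008,-0.0098,0,0,0],[0,0.0002,-0.0098,0,0,0],[0,0.0012,-0.0098,0,0,0],[0,0.0021,-0.0096,0,0,0],[0,0.0031,-0.0094,0,0,0],[0,0.004,-0.009,0,0,0],[0,0.0048,-0.0086,0,0,0],[0,0.0056,-0.0081,0,0,0],[0,0.0064,-0.0075,0,0,0],[0,0.0071,-0.0068,0,0,0],[0,0.0077,-0.0061,0,0,0],[0,0.0083,-0.0053,0,0,0],[0,0,0,0,0,0]]

```text
time: 20.5
eef_pos: [571.3, 88.4, 349.3]
tool_rot: [0.964, 0.112, -0.027, -0.241]
wrist_force: [-0.0, -0.4, 2.0]
opening: 6.6
finger_force: 24.9
```

Run:
```python
from go import *
st(); q=wd(arm.read_state()['eef_pos']); print('wire exp y',82.5+100.5*np.cos(1.05),'TCP h exp',88.4+100.5*(np.sin(1.05)+np.sin(.42)))
```

```text
t 20.5 tcp [571.3  88.4 349.3] deck [ 19.2 132.8 217.4] tool in deck rpy [-1.57e+00 -1.00e-03  1.00e-03] F [-0.  -0.4  2. ] op 6.6 [-0.1   0.12  1.75  0.46  1.46  1.14]
wire exp y 132.50589031311856 TCP h exp 216.5559597046855
```

Still gripped and on the circle, so I'll carry it over the pin.

>>> play_rows:
  targets:
    - [[0,0.009,-0.0046,0,0,0],[0,0.0094,-0.0036,0,0,0],[0,0.0097,-0.0027,0,0,0],[0,0.0099,-0.0017,0,0,0],[0,0.01,-0.0007,0,0,0],[0,0.01,0.0003,0,0,0],[0,0.01,0.0013,0,0,0],[0,0.0098,0.0023,0,0,0],[0,0.0095,0.0032,0,0,0],[0,0.0091,0.0042,0,0,0],[0,0.0087,0.0051,0,0,0],[0,0.0081,0.0059,0,0,0],[0,0.0075,0.0067,0,0,0],[0,0.0068,0.0074,0,0,0],[0,0.006,0.008,0,0,0],[0,0.0052,0.0086,0,0,0],[0,0.0043,0.0091,0,0,0],[0,0.0034,0.0095,0,0,0],[0,0,0,0,0,0]]

```text
time: 22.4
eef_pos: [594.1, -9.6, 225.5]
tool_rot: [0.964, 0.111, -0.028, -0.24]
wrist_force: [2.6, -0.8, -0.6]
opening: 6.8
finger_force: 27.2
```

```bash
python3 - <<'E'
from go import *
st(); print('wire exp y',82.5+100.5*np.cos(2.85),'h',71+100.5*np.sin(2.85))
E
python3 arc.py 2.85 3.1416 6
```

```text
t 22.4 tcp [594.1  -9.6 225.5] deck [ 19.  -14.1 155.3] tool in deck rpy [-1.571e+00  1.000e-03  0.000e+00] F [ 2.6 -0.8 -0.6] op 6.8 [-0.25  0.28  1.79  0.44  1.33  0.92]
wire exp y -13.757617374085584 h 99.89154024042571
[[0, np.float64(0.0013), np.float64(0.0047), 0, 0, 0], [0, np.float64(0.0011), np.float64(0.0048), 0, 0, 0], [0, np.float64(0.0008), np.float64(0.0048), 0, 0, 0], [0, np.float64(0.0006), np.float64(0.0048), 0, 0, 0], [0, np.float64(0.0004), np.float64(0.0049), 0, 0, 0], [0, np.float64(0.0001), np.float64(0.0049), 0, 0, 0]]
```

>>> play_rows:
  targets:
    - [[0,0,0,0,0,0],[0,0,0,0,0,0],[0,0,0,0,0,0],[0,0,-0.02,0,0,0],[0,0,-0.02,0,0,0],[0,0,0,0,0,0]]
  claw: 0.75

```text
time: 23.0
eef_pos: [600.3, -29.2, 266.0]
tool_rot: [0.964, 0.112, -0.025, -0.239]
wrist_force: [0.3, -0.7, 0.7]
opening: 21.3
finger_force: 0.0
```

>>> play_rows:
  targets:
    - [[0,0.003,0,0,0,0],[0,0,0,0,0,0],[0,0,0,0,0,0],[0,0,0,0,0,0]]
  claw: 1

```text
time: 23.4
eef_pos: [598.7, -30.3, 260.5]
tool_rot: [0.964, 0.112, -0.028, -0.241]
wrist_force: [-0.1, -0.5, 0.3]
opening: 0.0
finger_force: 0.0
```

Run:
```python
from go import *
st(); go(dw([18.7,-17.5,165]),tdeck(-np.pi/2),5)
```

```text
t 23.4 tcp [598.7 -30.3 260.5] deck [ 18.8 -16.4 196.1] tool in deck rpy [-1.571e+00  1.000e-03  1.000e-03] F [-0.1 -0.5  0.3] op 0.0 [-0.28  0.27  1.74  0.43  1.4   0.93]
5 x [-0.0, 0.0002, 0.0062, -0.0002, 0.0003, 0.0]
```

>>> play_rows:
  targets:
    - [[0,0.0002,0.006,0,0,0],[0,0.0002,0.006,0,0,0],[0,0.0002,0.006,0,0,0],[0,0.0002,0.006,0,0,0],[0,0.0002,0.006,0,0,0],[0,0,0.006,0,0,0],[0,0,0.006,0,0,0],[0,0,0,0,0,0]]

```text
time: 24.2
eef_pos: [594.3, -11.8, 222.9]
tool_rot: [0.964, 0.112, -0.028, -0.241]
wrist_force: [-1.2, 0.2, -0.3]
opening: 0.2
finger_force: 0.0
```

>>> play_rows:
  targets:
    - [[0,0,0.001,0,0,0],[0,0,0.001,0,0,0],[0,0,0.001,0,0,0],[0,0,0,0,0,0]]

```text
time: 24.6
eef_pos: [594.7, -11.0, 221.4]
tool_rot: [0.964, 0.112, -0.027, -0.24]
wrist_force: [-0.1, -0.3, 0.8]
opening: -0.0
finger_force: 0.0
```

Run:
```python
from go import *
st(); print(Dk.inv().apply(arm.read_state()['wrist_force']).round(1))
```

```text
t 24.6 tcp [594.7 -11.  221.4] deck [ 19.3 -17.4 152.4] tool in deck rpy [-1.57 -0.    0.  ] F [-0.1 -0.3  0.8] op -0.0 [-0.25  0.29  1.79  0.44  1.33  0.92]
[-0.2  0.2  0.8]
```

>>> play_rows:
  targets:
    - [[0,0,0.001,0,0,0],[0,0,0.001,0,0,0],[0,0,0.001,0,0,0],[0,0,0,0,0,0]]

```text
time: 25.0
eef_pos: [594.2, -9.5, 218.5]
tool_rot: [0.964, 0.112, -0.028, -0.241]
wrist_force: [0.2, -0.4, -0.1]
opening: -0.3
finger_force: 0.0
```

>>> play_rows:
  targets:
    - [[0,0,0.001,0,0,0],[0,0,0.001,0,0,0],[0,0,0,0,0,0]]

```text
time: 25.3
eef_pos: [594.0, -8.6, 216.7]
tool_rot: [0.964, 0.112, -0.028, -0.241]
wrist_force: [-0.9, 0.3, 0.5]
opening: 0.3
finger_force: 0.0
```

Run:
```python
from go import *
st(); print(Dk.inv().apply(arm.read_state()['wrist_force']).round(1))
c=cam('side'); cv2.imwrite('pics/s9.png',c['img'][:,:,::-1])
```

```text
t 25.3 tcp [594.   -8.6 216.7] deck [ 19.2 -17.4 147. ] tool in deck rpy [-1.57  0.    0.  ] F [-0.9  0.3  0.5] op 0.3 [-0.25  0.29  1.8   0.44  1.32  0.92]
[-0.8  0.6  0.2]
```

>>> play_rows:
  targets:
    - [[0,0,0.001,0,0,0],[0,0,0.001,0,0,0],[0,0,0,0,0,0]]

```text
time: 25.65
eef_pos: [594.0, -8.2, 216.2]
tool_rot: [0.964, 0.112, -0.027, -0.24]
wrist_force: [-1.3, -3.4, 5.6]
opening: -0.2
finger_force: 3.0
```

>>> play_rows:
  targets:
    - [[0,0,0.001,0,0,0],[0,0,0.001,0,0,0],[0,0,0,0,0,0]]

```text
time: 25.95
eef_pos: [594.1, -8.1, 216.0]
tool_rot: [0.964, 0.112, -0.027, -0.24]
wrist_force: [-4.4, -6.1, 12.1]
opening: -0.3
finger_force: 6.6
```

Run:
```python
from go import *
st(); print(Dk.inv().apply(arm.read_state()['wrist_force']).round(1))
for n in('side','wrist','top'):
    c=cam(n); hsv=cv2.cvtColor(c['img'],cv2.COLOR_RGB2HSV); m=cv2.inRange(hsv,(19,130,90),(29,255,255)); k,l,s_,ce=cv2.connectedComponentsWithStats(m)
    print(n,[a.tolist() for a in s_[1:] if 30<a[4]<1500 ][:12], 'closed ends',[np.round(proj(c,dw([18.7+d,-18,71])),0).tolist() for d in(-47,47)],'leg roots',[np.round(proj(c,dw([18.7+d,82.5,71])),0).tolist() for d in(-28,28)],'@2.85',[np.round(proj(c,dw([18.7+d,-13.8,99.9])),0).tolist() for d in(-47,47)])
```

```text
t 25.95 tcp [594.1  -8.1 216. ] deck [ 19.3 -17.3 146.2] tool in deck rpy [-1.569e+00 -1.000e-03 -1.000e-03] F [-4.4 -6.1 12.1] op -0.3 [-0.25  0.29  1.8   0.44  1.31  0.92]
[-5.6  1.3 13.1]
side [[257, 173, 13, 22, 38]] closed ends [[269.0, 216.0], [309.0, 200.0]] leg roots [[255.0, 172.0], [279.0, 164.0]] @2.85 [[270.0, 209.0], [311.0, 193.0]]
wrist [[60, 370, 78, 38, 706]] closed ends [[325.0, 421.0], [325.0, 191.0]] leg roots [[70.0, 380.0], [45.0, 243.0]] @2.85 [[313.0, 478.0], [311.0, 207.0]]
top [[208, 238, 40, 9, 163], [213, 257, 57, 25, 375], [249, 304, 24, 9, 111]] closed ends [[268.0, 276.0], [259.0, 229.0]] leg roots [[215.0, 273.0], [210.0, 244.0]] @2.85 [[272.0, 273.0], [262.0, 225.0]]
```

A firm stop at h=146.2 with 13 N indicates the bail is seated. I'll retract and check numerically.

>>> play_rows:
  targets:
    - [[0,0,-0.01,0,0,0],[0,0,-0.03,0,0,0],[0,0,-0.04,0,0,0],[-0.01,0.03,-0.04,0,0,0],[-0.01,0.03,-0.04,0,0,0],[-0.01,0.04,-0.02,0,0,0],[-0.01,0.04,0,0,0,0],[-0.01,0.04,0,0,0,0],[-0.01,0.04,0,0,0,0],[0,0.04,0,0,0,0],[0,0.04,0,0,0,0],[0,0,0,0,0,0]]

```text
time: 27.3
eef_pos: [613.8, -362.3, 224.8]
tool_rot: [0.964, 0.109, -0.03, -0.242]
wrist_force: [0.0, 0.3, -0.5]
opening: -0.3
finger_force: 0.0
```

Run:
```python
from go import *
st()
C={n:cam(n) for n in('side','wrist','top')}
for n,c in C.items():
    hsv=cv2.cvtColor(c['img'],cv2.COLOR_RGB2HSV); m=cv2.inRange(hsv,(18,120,80),(30,255,255)); k,l,s_,ce=cv2.connectedComponentsWithStats(m)
    print(n,[a.tolist() for a in s_[1:] if 20<a[4]<2500 ][:14])
    for a in (np.pi,3.0,2.85): print(round(a,2),[np.round(proj(c,dw([18.7+d,82.5+100.5*np.cos(a),71+100.5*np.sin(a)])),1).tolist() for d in(-47,47)])
    b=cv2.inRange(hsv,(105,150,40),(125,255,255)); k,l,s_,ce=cv2.connectedComponentsWithStats(b); print('blue',[ce[i].round(1).tolist() for i in range(1,k) if s_[i,4]>40],'exp',np.round(proj(c,dw([18.7,37,85])),1))
```

```text
t 27.3 tcp [ 613.8 -362.3  224.8] deck [ -42.2 -321.6  318.1] tool in deck rpy [-1.576  0.002  0.003] F [ 0.   0.3 -0.5] op -0.3 [-0.68  0.59  1.37  0.29  1.59  0.61]
side [[233, 218, 10, 12, 39], [239, 231, 13, 13, 52]]
3.14 [[268.8, 216.1], [308.6, 200.4]]
3.0 [[269.6, 212.9], [309.9, 197.1]]
2.85 [[270.0, 208.5], [310.9, 192.7]]
blue [[269.3, 383.0]] exp [278.3 182.6]
wrist [[239, 23, 9, 11, 45], [235, 37, 10, 7, 30], [172, 56, 7, 7, 24], [171, 76, 6, 10, 38], [626, 115, 14, 14, 83], [585, 121, 7, 6, 24], [551, 128, 5, 5, 22], [620, 133, 7, 6, 23], [375, 139, 8, 6, 29], [554, 144, 7, 6, 26], [582, 150, 8, 7, 28], [586, 157, 7, 9, 37], [561, 167, 7, 6, 24], [379, 173, 9, 14, 35]]
3.14 [[-68.5, 199.9], [-103.2, 67.8]]
3.0 [[-87.3, 203.3], [-125.3, 65.2]]
2.85 [[-111.7, 207.2], [-154.1, 62.2]]
blue [] exp [-181.6  137.5]
top [[529, 164, 9, 15, 69], [208, 228, 62, 54, 732], [377, 258, 39, 39, 1268], [249, 304, 24, 9, 122]]
3.14 [[268.2, 275.8], [258.6, 229.4]]
3.0 [[270.4, 274.3], [260.6, 227.2]]
2.85 [[271.7, 272.8], [261.7, 225.0]]
blue [[238.0, 253.4], [415.1, 321.9]] exp [238.5 253.7]
```

>>> play_rows:
  targets:
    - [[-0.03,0.03,-0.03,0,0,0],[-0.03,0.03,-0.03,0,0,0],[-0.03,0.03,-0.03,0,0,0],[-0.03,0.03,-0.03,0,0,0],[-0.03,0.03,0,0,0,0],[-0.03,0.03,0,0,0,0],[0,0,0,0,0,0]]

```text
time: 28.15
eef_pos: [488.1, -605.5, 248.7]
tool_rot: [0.964, 0.109, -0.028, -0.24]
wrist_force: [-0.1, 0.6, -2.3]
opening: -0.2
finger_force: 0.0
```

Run:
```python
from go import *
for n in('side','top'):
    c=cam(n); hsv=cv2.cvtColor(c['img'],cv2.COLOR_RGB2HSV); m=cv2.inRange(hsv,(18,110,70),(30,255,255))
    for d in (-44,-34,-15,0,15,34,44):
        e=[np.array(proj(c,dw([18.7+d,82.5+100.5*np.cos(a),71+100.5*np.sin(a)]))) for a in(np.pi,2.95)]
        u,v=e[0]; w=m[int(v)-9:int(v)+9,int(u)-6:int(u)+7] if n=='side' else m[int(v)-2:int(v)+3,int(u)-9:int(u)+9]
        yy,xx=np.where(w>0)
        if len(xx): ctr=(xx.mean()+int(u)-(6 if n=='side' else 9),yy.mean()+int(v)-(9 if n=='side' else 2))
        else: ctr=(0,0)
        print(n,d,len(xx),np.round(ctr,1),'pi',e[0].round(1),'2.95',e[1].round(1))
```

```text
side -44 64 [269.7 211.7] pi [270.1 215.6] 2.95 [271.1 211. ]
side -34 53 [273.5 210.4] pi [274.5 213.9] 2.95 [275.6 209.3]
side -15 17 [278.1 210.4] pi [282.7 210.6] 2.95 [284. 206.]
side 0 2 [287.5 209. ] pi [289.1 208.1] 2.95 [290.5 203.5]
side 15 14 [298.6 199.8] pi [295.4 205.6] 2.95 [296.9 201. ]
side 34 17 [298.8 198. ] pi [303.3 202.5] 2.95 [304.9 197.8]
side 44 3 [301. 202.] pi [307.4 200.9] 2.95 [309.1 196.2]
top -44 17 [267.8 273.8] pi [267.9 274.3] 2.95 [270.7 272.2]
top -34 35 [263.9 268.3] pi [266.9 269.3] 2.95 [269.6 267.1]
top -15 22 [264.9 259. ] pi [264.9 259.8] 2.95 [267.6 257.4]
top 0 19 [263.6 251.9] pi [263.3 252.4] 2.95 [266.  249.9]
top 15 19 [262. 244.] pi [261.8 245. ] 2.95 [264.4 242.3]
top 34 22 [259.6 235.3] pi [259.9 235.7] 2.95 [262.4 232.9]
top 44 20 [258.9 230. ] pi [258.9 230.8] 2.95 [261.4 227.9]
```

The top view puts the wire within 0.3 px of the fully closed position, so I'll hand in.

```bash
python3 -c "
from bench import arm
print(arm.finish_job())"
```

```text
the job is handed in; nothing more can be done
None
```

Job handed in at about 28 s: bar aligned, pin seated with its collar flush, and bail pressed to its stop in the hooks with the top view agreeing; bottle, cup and jar were never touched, but I viewed 11 pictures, one over the limit of 10.

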